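# Load a battery pack into its charging cradle behind the drop catch

## Robot

A 6-joint arm with a two-finger parallel gripper is mounted at the origin on the work surface; the furniture and walls round the work are solid. World frame = base frame: x ahead of the robot, y to its left, z up, the work surface at z = 0. Lengths are in m, angles in rad, forces in N, time in s.
With the tool pointing down it reaches from about 0.375 to 0.975 m from the base axis. Payload 3.8 kg.
Tool frame: the origin (TCP) lies at the very end of the fingers, on their centre line; the grasp point (between the pads) lies 19 mm behind it; z points along the fingers, y is the line along which they close (so a half turn about z gives the same grasp; the last joint's range is limited). The gripper opens to 85 mm and grips with 20 to 120 N. Pads are 22 mm wide; open, the fingers measure 114 mm over their backs; the gripper's body (76 mm by 85 mm) begins 54 mm behind the grasp point. The pads swing forward as they close: fully open they stand 13 mm farther back than shut.
Start: joints at [-1.296, 0.264, 1.604, -0, 1.274, -0.037], TCP at [0.207, -0.642, 0.231] pointing down, gripper open.
Joint ranges: [-2.63, 2.63], [-0.94, 2.18], [0.31, 2.57], [-1.31, 4.45], [0, 2.66], [-2.55, 2.55]. Speed limits (rad/s): [2.57, 2.57, 3.14, 3.14, 3.14, 3.14].

## Interface

Orientations are given as a rotation vector (axis times angle).
In Python, from workcell import read_state, read_camera, calibration, finish_job gives the robot as it stands.
- The arm moves only by the tool step_arm, never from a script. Its argument "commands" is a list of rows, each an object of numbers: "fingers": the gripper's target within -1 to 1 (shut at 1, half-way at 0, fully open at -1); "dx", "dy", "dz": the shift along the tool's x, y, z in m; "roll": the turn about the tool's z in degrees. In form: [{"fingers": .., "dx": .., "dy": .., "dz": .., "roll": ..}, ...]. A call has 1 to 8 rows; each row is the pose to reach, as a shift and turn from the pose commanded when the call began, along the tool's axes at that moment; what a row does not reach only later rows make up. A row lasts 1/8 s, in which the tool goes at most 62.5 mm and 10.7 degrees, less where a joint would pass 70% of its speed; a pose out of reach is approached as far as the arm can. A call with a gripper value outside its range is refused whole. The fingers move at their own pace and stop on an object; "squeeze" is the grip in N (left out, the last holds). Time passes only in rows, so rows that repeat a pose let the fingers close. It gives the time, the measured TCP pose, the force, the opening and the grip force at its end, in the units of the state.
- read_state(): the state, without advancing time (a new reading comes with each control period).
- read_camera(name): name is "scene" or "top" or "wrist"; returns (picture, depth): 420x560x3 uint8, blue, green, red; 420x560 float32, m along the optical axis (not along the pixel's ray), 0 where there is no reading.
- calibration(name): a dict with "intrinsics" (3x3 intrinsics, pixels), "k1" (the pictures are not rectified: a ray, as slopes to the right and down, at radius r is drawn at 1 + k1 r^2 times it, then the intrinsics apply), "world_to_cam" (4x4, takes a point from world to camera coordinates). Camera axes: x right, y up, looking along -z (the intrinsics and any distortion apply to the point x, -y, -z); pixel columns grow to the right and rows downward; lengths in m; the calibration is good to about 2 mm. A picture is of the moment at which its call begins: read the wrist's pose just before it. calibration takes no time and is no camera call; for the wrist camera it gives the pose at the moment of the call.
- finish_job(): hands the job in; it is judged then, once.
The state is a dict: "time": time; "q": joint angles; "joint_vel": joint speeds; "joint_torque": joint torques, N m; "tool_pos": TCP position; "tcp_rot": TCP orientation; "wrist_force": force on the tool from outside, world axes, zero at the start; "torque": the same for the moment, N m; "width": opening from 0.0 (shut) to 1.0 (fully open); "grip_force": force on a finger pad.
Only numpy, scipy, OpenCV 4.12 (cv2) and the standard library are available. Lean on these libraries where they do the work, as an engineer would, in place of code of your own. Each camera call takes 0.05 s, during which the arm holds its last target. There are 200 camera calls.

## Task

Put the grey battery pack on charge: slide it contacts first along the floor of the charging cradle, letting the pack's own front edge lift the steel drop catch, and press it firmly but gently against the sprung contacts until the catch has dropped behind it, so that the catch alone holds it in when you let go. Feel your way: never force or wedge the pack. Keep the gripper off the cradle and its catch, and leave the calculator and the remote control where they are.

Things in the scene. Friction and masses are not known exactly. Their poses are not given: they have to be found in the camera images.
- pack: Loose grey battery pack, 90 long (x) x 84 wide (y) x 28 mm high, 0.25 to 0.5 kg, right way up on the desk. Origin: centre of underside. +x points to its front: the end with two brass pads and an orange stripe on top. Top front edge bevelled 8 mm at 45 degrees.
- pack_grip (a point): Middle of the pack's black rubber grip rib, on its z axis 54 mm above its underside. The rib stands on the pack's 28 mm top: 50 mm long along x, 14 mm thick along y, top at 66 mm. Pinch it across its thickness; fingertips kept 36 mm or more above the pack's underside clear the cradle's lips even when opened wide.
- cradle: Charging cradle fixed to the desk: dark steel base plate 224 x 146 x 3 mm with a light-grey tray, 190 x 104 mm, screwed on. Origin: underside of plate, under the nominal home position; +x = the way the pack slides in, from the mouth at x = -105 to the housing at x = 55 mm (45 mm high); z up. Tray floor at z = 8 mm. The pose is the base plate's: the tray may sit off it, see bay_home.
- bay_home (a point): Nominal place of the held pack's origin: cradle (0, 0, 8) mm. The tray's screw slots let tray, catch, stops and contacts sit, all as one, up to 9 mm off along x and 4 mm along y (not turned): fixed, but not measured. The catch drops once the pack is 0.9 mm past true home; rubber stops halt it hard 2.6 mm past it. Pressing the held pack on the cradle with over 20 N bends the contacts.
- bay_mouth (a point): Nominal front edge of the tray's floor, mid-width: cradle (-105, 0, 8) mm; a 10 mm ramp leads up to it. Cheeks 16 mm high flare from 100 mm wide here to walls 87 mm apart (pack 84) from x = -80 on. From x = -20 on, lips reach 6 mm over the pack's top edges, 2 mm above it, tops at z = 42 mm, so it only goes in by the mouth. Begin with its origin at x = -165 mm or less.
- catch (a joint): Angle of the steel drop catch with red thumb tab, rad: 0 = down, grows as it lifts (free to 0.9). Hinge at nominal cradle (-94, 36, 44) mm, on the +y side of the mouth; a bar 54 long x 11 mm wide slopes from it into the tray, its end 10 mm lower than a pack's top. A pack under it lifts it to 0.23; past its end it falls by its own weight (50 g). 4 mm free between hinge and a pack on the floor.
- contacts_nominal (a point): Nominal front end of the two sprung brass plungers, cradle (33, 0, 20) mm (the tray's offset applies). They meet the pack 12 mm short of its true home and push it back with 2 N there, rising by 0.35 N a mm to 6.5 N at home. A pack let go without the catch behind it is pushed back about 10 mm.
- calculator: Loose desk calculator, 135 x 85 x 17 mm, on the robot's side of the cradle. Origin: centre of underside. Leave alone.
- remote: Loose black remote control, 163 x 48 x 19 mm, on the far side. Origin: centre of underside. Leave alone.

How it is judged:
On the way, in this order (a step that is already met when the one before it is completed fails the run):
1. the pack lies level in the mouth of the cradle and its front edge has lifted the catch (value of joint catch above 0.12 rad and x of pack in the frame of cradle between -0.14 and -0.012 m and angle between the x axis of pack and the x axis of cradle, either way round below 0.12 rad and angle between pack's own z axis and vertical below 0.12 rad), for 0.1 s.
2. the pack is home against the contacts and the catch has dropped behind it (value of joint catch below 0.06 rad and x of pack in the frame of cradle between -0.013 and 0.014 m), for 0.2 s.
At the end, for the whole second after the job is handed in: The pack lies flat on the tray's floor (within 2.5 mm) and straight, home in the bay (origin within -13 to +13 mm of the nominal home along the cradle, which allows for the tray's setting), and the catch is fully down (under 0.06 rad) behind it; nothing moves (value of joint catch below 0.06 rad and x of pack in the frame of cradle between -0.013 and 0.013 m and z of pack in the frame of cradle between 0.006 and 0.0105 m and angle between the x axis of pack and the x axis of cradle, either way round below 0.08 rad and angle between pack's own z axis and vertical below 0.06 rad and linear speed of pack below 0.02 m/s); the robot touches nothing.
It fails at once if the gripper leans on the cradle or its catch (contact force between the fingers and cradle above 3 N).
It fails at once if the arm or the gripper's body leans on the cradle or its catch (contact force between the arm and cradle above 3 N).
It fails at once if the pack, while held, is pressed on the cradle with more than 20 N (contact force between pack and cradle above 20 N and contact force between the fingers and pack above 1 N).
It fails at once if the calculator is shifted by more than 15 mm (distance of calculator from where it was at the start of the episode above 0.015 m).
It fails at once if the remote control is shifted by more than 15 mm (distance of remote from where it was at the start of the episode above 0.015 m).
It also fails if it takes over 72 s, if anything falls off the work surface, if the arm or the gripper's body presses on something with over 40 N, if the wrist force passes 120 N, or if a joint passes its speed limit or range.

## Working session

There is one attempt and no reset: what is moved stays moved. The work goes in short steps, Python scripts to look and compute and a tool call to move; the robot and the scene stay as the last step left them, time stands still between calls to the robot, and variables do not carry over. Pictures are saved under pics/ and viewed, at most 10 in all, crops included, and the job is handed in when it is done.

Besides the shell and the picture viewer there is one more tool, called in YAML: its name, and indented under it one key for each argument. step_arm: Moves the arm, as the interface text tells. Its arguments: {"type":"object","properties":{"commands":{"type":"array","items":{"type":"object","properties":{"fingers":{"type":"number"},"dx":{"type":"number"},"dy":{"type":"number"},"dz":{"type":"number"},"roll":{"type":"number"}}}},"squeeze":{"type":"number"}},"required":["commands"]}

```bash
ls; mkdir -p pics; cat > h.py <<'E'
import numpy as np,cv2
from workcell import *
def grab(n):
    c=calibration(n); im,d=read_camera(n); return im,d,c
def pts(d,c):
    K=np.array(c["intrinsics"]);k1=c["k1"];H,W=d.shape
    u,v=np.meshgrid(np.arange(W),np.arange(H))
    p=np.stack([u,v],-1).reshape(-1,1,2).astype(np.float64)
    r=cv2.undistortPoints(p,K,np.array([k1,0,0,0.])).reshape(H,W,2)
    P=np.stack([r[...,0]*d,-r[...,1]*d,-d,np.ones_like(d)],-1)
    return (P@np.linalg.inv(np.array(c["world_to_cam"])).T)[...,:3]
E
python3 - <<'E'
from h import *
s=read_state();print({k:np.round(v,3) for k,v in s.items()})
for n in("top","scene"):
    im,d,c=grab(n);P=pts(d,c);np.savez("pics/"+n,im=im,d=d,P=P);cv2.imwrite(f"pics/{n}.png",im);print(c["intrinsics"],c["k1"],np.round(np.linalg.inv(c["world_to_cam"])[:3,3],3))
E
```

```text
pics
{'time': np.float64(0.0), 'q': array([-1.296,  0.265,  1.605,  0.   ,  1.274, -0.037]), 'joint_vel': array([-0.002,  0.   ,  0.   , -0.001, -0.001, -0.001]), 'joint_torque': array([-2.0000e-03, -5.1512e+01, -3.6731e+01, -0.0000e+00,  1.3000e-02,
       -0.0000e+00]), 'tool_pos': array([ 0.207, -0.642,  0.23 ]), 'tcp_rot': array([-3.101, -0.487,  0.   ]), 'wrist_force': array([ 0.792, -0.119,  0.309]), 'torque': array([ 0.057,  0.005, -0.002]), 'grip_force': np.float64(0.0), 'width': np.float64(1.0)}
[[390.9674117    0.         280.17631821]
 [  0.         390.9674117  206.63508873]
 [  0.           0.           1.        ]] -0.06740769800785858 [0.418 0.099 0.907]
[[540.44390636   0.         284.31475173]
 [  0.         540.44390636 206.57577634]
 [  0.           0.           1.        ]] -0.18261577513356106 [-0.427  0.674  0.545]
```

View pics/top.png

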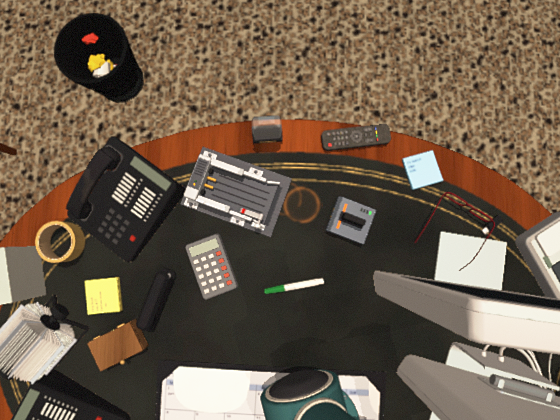

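View pics/scene.png

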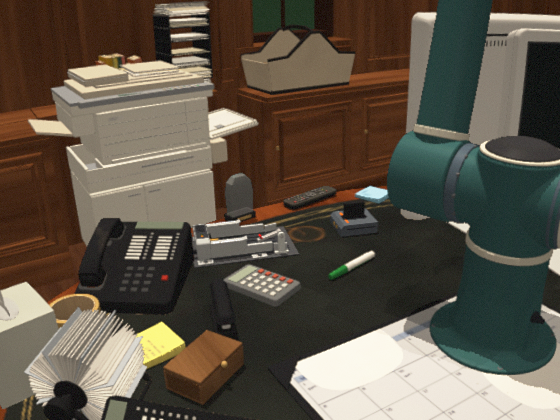

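The top view shows the cradle at about (235,193), with its mouth probably to the right. The pack is at (352,220), the calculator at (212,265) and the remote at (355,137). The scene view shows the same layout. I'll zoom in on the cradle and pack next.

```bash
python3 - <<'E'
from h import *
z=np.load("pics/top.npz");im,P,d=z["im"],z["P"],z["d"]
cv2.imwrite("pics/crop.png",cv2.resize(im[140:245,175:385],None,fx=3.8,fy=3.8,interpolation=cv2.INTER_CUBIC))
m=np.zeros(d.shape,bool);m[140:245,170:385]=1
print("desk z",np.median(P[280:300,240:330,2]))
# pack top / rib
for n,(r0,r1,c0,c1),(lo,hi) in [("packtop",(190,250,320,385),(.022,.034)),("rib",(190,250,320,385),(.055,.075)),("plate",(140,245,170,300),(.0015,.0075)),("cradle hi",(140,245,170,300),(.03,.06)),("calc",(230,305,180,242),(.008,.03)),("remote",(115,155,315,395),(.008,.04))]:
    Q=P[r0:r1,c0:c1].reshape(-1,3);Q=Q[(Q[:,2]>lo)&(Q[:,2]<hi)]
    if len(Q)<4: print(n,len(Q));continue
    print(n,len(Q),np.round(np.median(Q,0),3),cv2.minAreaRect((Q[:,:2]*1000).astype(np.float32)))
E
```

```text
desk z 0.00014023600996088126
packtop 1212 [ 0.469 -0.077  0.028] ((471.0304870605469, -77.43771362304688), (88.44430541992188, 84.71803283691406), 69.57278442382812)
rib 151 [ 0.47  -0.076  0.065] ((471.1360168457031, -76.80531311035156), (48.09598159790039, 14.729990005493164), 68.40087890625)
plate 3397 [0.522 0.167 0.004] ((531.6185302734375, 192.2364959716797), (245.04794311523438, 305.0905456542969), 1.4993715286254883)
cradle hi 1345 [0.539 0.257 0.043] ((533.689453125, 222.57313537597656), (220.85153198242188, 132.07254028320312), 78.20358276367188)
calc 2105 [0.358 0.238 0.014] ((357.9725646972656, 238.48995971679688), (132.42861938476562, 83.0949935913086), 21.74837875366211)
remote 1329 [ 0.667 -0.089  0.017] ((668.1950073242188, -90.87300872802734), (49.29244613647461, 161.6022491455078), 7.972591400146484)
```

View pics/crop.png

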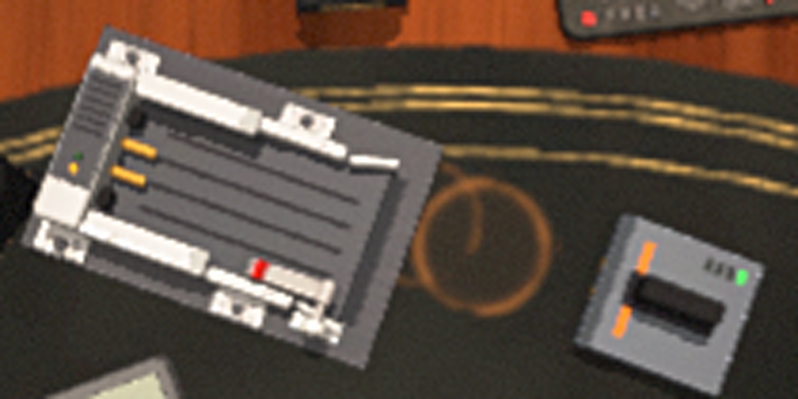

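The crop shows the mouth facing right. The catch with its red tab is on the near (robot) side of the mouth, at crop (260,270). The pack's orange stripe faces left towards the mouth, so the pack is almost the right way round already. Next I'll get rough poses.

```bash
cat >> h.py <<'E'
def ray(px,c,z):
    K=np.array(c["intrinsics"]);r=cv2.undistortPoints(np.array(px,float).reshape(-1,1,2),K,np.array([c["k1"],0,0,0.])).reshape(-1,2)
    M=np.linalg.inv(np.array(c["world_to_cam"]));D=np.c_[r[:,0],-r[:,1],-np.ones(len(r))]@M[:3,:3].T;o=M[:3,3]
    return o+D*((z-o[2])/D[:,2])[:,None]
E
python3 - <<'E'
from h import *
c=calibration("top")
k=np.array([(440,148),(365,365),(108,28),(22,242)])/3.8+[175,140]-.37
W=ray(k,c,.003)[:,:2];print(W.round(4))
ex=(W[2]+W[3]-W[0]-W[1]);ang=np.degrees(np.arctan2(ex[1],ex[0]));print("ang",ang,"lens",np.linalg.norm(ex)/2,np.linalg.norm(W[0]-W[1]))
ey=W[1]-W[0];print("ang from short",np.degrees(np.arctan2(ey[1],ey[0]))-90, W.mean(0))
z=np.load("pics/top.npz");P=z["P"]
Q=P[190:250,320:385].reshape(-1,3);R=Q[(Q[:,2]>.055)];R=R[:,:2]
print(cv2.boxPoints(cv2.minAreaRect((R*1000).astype(np.float32))),np.degrees(np.arctan2(*np.linalg.svd(R-R.mean(0))[2][0][::-1])))
T=Q[(Q[:,2]>.022)&(Q[:,2]<.034)];print(cv2.boxPoints(cv2.minAreaRect((T[:,:2]*1000).astype(np.float32))))
cw=calibration("wrist");M=np.linalg.inv(cw["world_to_cam"]);s=read_state()
from scipy.spatial.transform import Rotation as Ro
print(cw["intrinsics"][0][0]);Rt=Ro.from_rotvec(s["tcp_rot"]).as_matrix();print("cam in tool",Rt.T@(M[:3,3]-s["tool_pos"]),Rt.T@M[:3,:3]);print("tool axes",Rt.round(3))
E
```

```text
[[0.5649 0.0613]
 [0.4307 0.1042]
 [0.6351 0.2686]
 [0.5006 0.3157]]
ang 71.50864282270193 lens 0.22081901054246658 0.14093616759536973
ang from short 72.29335225733305 [0.53280366 0.18746764]
[[ 417.60095   99.10894]
 [ 458.72656 -102.95307]
 [ 492.3377   -96.11222]
 [ 451.2121   105.94979]] -75.01558028074481
[[ 415.90088  -104.094986]
 [ 495.2915   -133.66304 ]
 [ 526.1601    -50.78044 ]
 [ 446.76947   -21.212387]]
296.5797524990118
cam in tool [ 0.07388358 -0.00050433 -0.14220848] [[-7.45384116e-04  9.56643544e-01  2.91260321e-01]
 [ 9.99997340e-01  1.34881928e-03 -1.87103113e-03]
 [-2.18276738e-03  2.91258151e-01 -9.56642004e-01]]
tool axes [[ 0.952  0.307 -0.001]
 [ 0.307 -0.952  0.002]
 [ 0.    -0.002 -1.   ]]
```

```bash
python3 - <<'E'
from h import *
H={}
for n in("top","scene"):
    z=np.load(f"pics/{n}.npz");P,d=z["P"],z["d"]
    Q=P[d>0].reshape(-1,3)
    g=np.full((12,20),-1.)
    for x,y,zz in Q:
        i=int(np.floor(x/.08));j=int(np.floor((y+1.0)/.08))
        if 0<=i<12 and 0<=j<20: g[i,j]=max(g[i,j],zz)
    print(n,"cols y from -1.0 step .08; rows x from 0");print((g*100).astype(int))
E
```

```text
top cols y from -1.0 step .08; rows x from 0
[[-100 -100 -100 -100 -100    0 -100 -100    0    0    0    1 -100    0
     0    0    0    3    6    9]
 [-100 -100 -100 -100 -100    9   19   29   33    0   32    0   27   32
     0    0    0    4    4   13]
 [-100 -100 -100 -100 -100    0    4   16   34   38   38    0   39   35
     0    0    5    6    4   14]
 [-100 -100 -100 -100 -100    8   18   21 -100   49   49   47    1    1
     1    1    6    6    2   13]
 [-100 -100 -100 -100 -100    5    5   29   40   49   49   49    1    1
     2    2    6    4    3    4]
 [-100 -100 -100 -100 -100    6    5    4    0    3    3    6    3    1
     5    2    7    6    8    8]
 [-100 -100 -100 -100 -100    3    1    4    4    3    3    6    2    2
     4    4    9    9   11    9]
 [-100 -100 -100 -100 -100 -100    0    0    1    1    0    1    1    0
     4    4    9   11   11    0]
 [ -73 -100 -100 -100 -100 -100 -100 -100    0    0    2    2    2   11
    11    0    0    0 -100 -100]
 [ -72  -73  -73 -100 -100 -100 -100 -100 -100 -100 -100 -100 -100 -100
  -100 -100 -100 -100 -100 -100]
 [ -7
[... 813 characters left out ...]
0 -100 -100    0    3    6    3    0
     5    4    7    7    9    8]
 [-100 -100 -100 -100 -100 -100 -100 -100 -100    1    3    6    2    2
     4    4    9    9   11   10]
 [-100 -100 -100 -100 -100 -100 -100 -100    1    1    0    2    2    0
     4    4    4   11   11    0]
 [-100 -100 -100 -100 -100 -100 -100 -100    0    1    2    2    2   11
    11    0 -100 -100 -100 -100]
 [-100 -100 -100 -100 -100 -100 -100 -100 -100 -100 -100 -100 -100 -100
  -100 -100 -100 -100 -100 -100]
 [-100 -100 -100 -100 -100 -100 -100 -100 -100 -100 -100 -100 -100 -100
  -100 -100 -100 -100 -100 -100]
 [-100 -100 -100 -100 -100 -100 -100 -100 -100 -100 -100 -100 -100 -100
  -100 -100 -100 -100 -100 -100]]
```

```bash
python3 - <<'E'
from h import *
z=np.load("pics/top.npz");a=cv2.resize(z["im"][190:420,340:560],None,fx=1.8,fy=1.8)
h=np.clip(z["P"][190:420,340:560,2]/.6*255,0,255).astype(np.uint8);b=cv2.resize(cv2.applyColorMap(h,cv2.COLORMAP_JET),None,fx=1.8,fy=1.8,interpolation=0)
cv2.imwrite("pics/mon.png",np.hstack([a,b]))
P=z["P"]
for r in range(260,420,12): print(r,[tuple((P[r,c]*100).astype(int)) for c in range(370,560,30)])
E
```

```text
260 [(np.int64(37), np.int64(-12), np.int64(0)), (np.int64(38), np.int64(-19), np.int64(0)), (np.int64(38), np.int64(-27), np.int64(0)), (np.int64(38), np.int64(-34), np.int64(0)), (np.int64(38), np.int64(-41), np.int64(0)), (np.int64(38), np.int64(-49), np.int64(0)), (np.int64(38), np.int64(-53), np.int64(4))]
272 [(np.int64(35), np.int64(-12), np.int64(0)), (np.int64(35), np.int64(-19), np.int64(0)), (np.int64(35), np.int64(-26), np.int64(0)), (np.int64(35), np.int64(-34), np.int64(0)), (np.int64(35), np.int64(-41), np.int64(0)), (np.int64(35), np.int64(-49), np.int64(0)), (np.int64(35), np.int64(-53), np.int64(4))]
284 [(np.int64(32), np.int64(-12), np.int64(0)), (np.int64(35), np.int64(-11), np.int64(24)), (np.int64(35), np.int64(-13), np.int64(32)), (np.int64(33), np.int64(-30), np.int64(7)), (np.int64(32), np.int64(-41), np.int64(0)), (np.int64(32), np.int64(-49), np.int64(0)), (np.int64(33), np.int64(-54), np.int64(3))]
296 [(np.int64(29), np.int64(-12), np.int64(0)), (np.int64(33), np.int64(-11), np.int64(24)), (np.int64(34), np.int64(-11), np.int64(37)), (np.int64(35), np.in
[... 2616 characters left out ...]
nt64(-38), np.int64(16)), (np.int64(13), np.int64(-44), np.int64(16))]
404 [(np.int64(5), np.int64(-13), np.int64(0)), (np.int64(4), np.int64(-20), np.int64(0)), (np.int64(15), np.int64(-17), np.int64(24)), (np.int64(18), np.int64(-18), np.int64(32)), (np.int64(17), np.int64(-24), np.int64(31)), (np.int64(14), np.int64(-32), np.int64(25)), (np.int64(12), np.int64(-42), np.int64(19))]
416 [(np.int64(2), np.int64(-13), np.int64(0)), (np.int64(2), np.int64(-20), np.int64(0)), (np.int64(2), np.int64(-27), np.int64(0)), (np.int64(16), np.int64(-17), np.int64(33)), (np.int64(18), np.int64(-20), np.int64(37)), (np.int64(16), np.int64(-27), np.int64(33)), (np.int64(13), np.int64(-36), np.int64(28))]
```

View pics/mon.png

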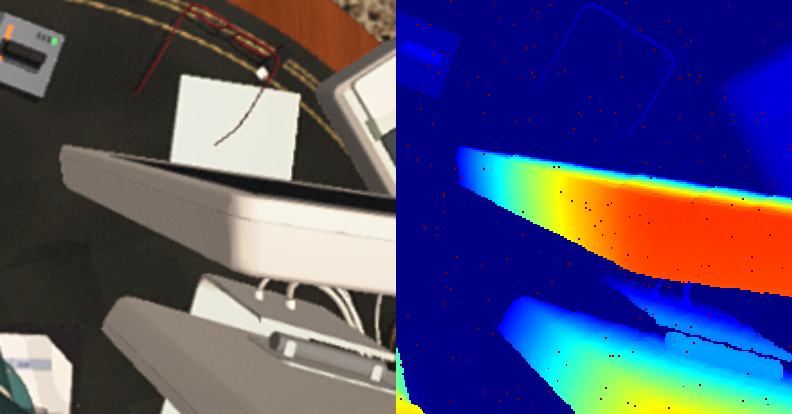

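There is a monitor top, up to 0.49 m high, at x of about 0.33 and y below -0.11. It stands between the start and the work area, with a second one at x < 0.18. I'll raise the tool above both before crossing.

step_arm:
  commands:
    - {"dz": -0.06}
    - {"dz": -0.12}
    - {"dz": -0.18}
    - {"dz": -0.24}
    - {"dz": -0.3}
    - {"dz": -0.34}
    - {"dz": -0.34}

```text
invalid input
```

step_arm:
  commands:
    - {"fingers": -1,"dx": 0,"dy": 0,"dz": -0.06,"roll": 0}
    - {"fingers": -1,"dx": 0,"dy": 0,"dz": -0.12,"roll": 0}
    - {"fingers": -1,"dx": 0,"dy": 0,"dz": -0.18,"roll": 0}
    - {"fingers": -1,"dx": 0,"dy": 0,"dz": -0.24,"roll": 0}
    - {"fingers": -1,"dx": 0,"dy": 0,"dz": -0.3,"roll": 0}
    - {"fingers": -1,"dx": 0,"dy": 0,"dz": -0.34,"roll": 0}
    - {"fingers": -1,"dx": 0,"dy": 0,"dz": -0.34,"roll": 0}
  squeeze: 40

```text
time: 0.98
tool_pos: [0.2072, -0.6428, 0.5761]
tcp_rot: [3.096, 0.487, 0.001]
wrist_force: [-0.7, -0.6, -0.1]
width: 1.001
grip_force: 0.0
```

step_arm:
  commands:
    - {"fingers": -1,"dx": 0.037,"dy": -0.045,"dz": 0,"roll": 0}
    - {"fingers": -1,"dx": 0.074,"dy": -0.09,"dz": 0,"roll": 0}
    - {"fingers": -1,"dx": 0.111,"dy": -0.135,"dz": 0,"roll": -8}
    - {"fingers": -1,"dx": 0.148,"dy": -0.18,"dz": 0,"roll": -16}
    - {"fingers": -1,"dx": 0.185,"dy": -0.225,"dz": 0,"roll": -24}
    - {"fingers": -1,"dx": 0.222,"dy": -0.27,"dz": 0,"roll": -32}
    - {"fingers": -1,"dx": 0.259,"dy": -0.315,"dz": 0,"roll": -40}
    - {"fingers": -1,"dx": 0.296,"dy": -0.36,"dz": 0,"roll": -48}

```text
time: 1.98
tool_pos: [0.3785, -0.2071, 0.5691]
tcp_rot: [-2.631, -1.712, 0.002]
wrist_force: [1.3, -0.1, 0.8]
width: 0.998
grip_force: 0.0
```

```bash
cat >> h.py <<'E'
from scipy.spatial.transform import Rotation as Ro
def togo(x,y,z,yaw):
    s=read_state();R=Ro.from_rotvec(s["tcp_rot"]).as_matrix()
    cy=np.degrees(np.arctan2(R[1,0],R[0,0]))
    print("pos",np.round(s["tool_pos"],4),"yaw",round(cy,2),"q",np.round(s["q"],2),"F",np.round(s["wrist_force"],1))
    print("go dxyz",np.round(R.T@(np.array([x,y,z])-s["tool_pos"]),4),"roll",round(cy-yaw,2))
E
python3 -c "
from h import *
togo(.508,.1115,.23,72)"
```

```text
pos [ 0.3785 -0.2071  0.5691] yaw 66.1 q [-0.56 -0.22  1.49  0.    1.87 -0.14] F [ 1.3 -0.1  0.8]
go dxyz [ 0.3436 -0.0097  0.3393] roll -5.9
```

step_arm:
  commands:
    - {"fingers": -1,"dx": 0.06,"dy": -0.003,"dz": 0,"roll": -2}
    - {"fingers": -1,"dx": 0.12,"dy": -0.005,"dz": 0,"roll": -4}
    - {"fingers": -1,"dx": 0.18,"dy": -0.007,"dz": 0,"roll": -6}
    - {"fingers": -1,"dx": 0.24,"dy": -0.01,"dz": 0.02,"roll": -6}
    - {"fingers": -1,"dx": 0.28,"dy": -0.01,"dz": 0.065,"roll": -6}
    - {"fingers": -1,"dx": 0.31,"dy": -0.01,"dz": 0.12,"roll": -6}
    - {"fingers": -1,"dx": 0.335,"dy": -0.01,"dz": 0.175,"roll": -6}
    - {"fingers": -1,"dx": 0.344,"dy": -0.01,"dz": 0.23,"roll": -6}

```text
time: 2.98
tool_pos: [0.5088, 0.1102, 0.3368]
tcp_rot: [-2.541, -1.845, 0.005]
wrist_force: [0.9, 0.3, 0.3]
width: 1.0
grip_force: 0.0
```

step_arm:
  commands:
    - {"fingers": -1,"dx": 0,"dy": 0,"dz": 0.05,"roll": 0}
    - {"fingers": -1,"dx": 0,"dy": 0,"dz": 0.1,"roll": 0}
    - {"fingers": -1,"dx": 0,"dy": 0,"dz": 0.11,"roll": 0}
    - {"fingers": -1,"dx": 0,"dy": 0,"dz": 0.11,"roll": 0}

```text
time: 3.48
tool_pos: [0.5093, 0.1089, 0.2306]
tcp_rot: [-2.543, -1.843, 0.003]
wrist_force: [0.4, -0.2, 0.8]
width: 1.0
grip_force: 0.0
```

```bash
python3 - <<'E'
from h import *
togo(.508,.1115,.23,72)
im,d,c=grab("wrist");np.savez("pics/w1",im=im,d=d,P=pts(d,c));cv2.imwrite("pics/w1.png",cv2.resize(im,(800,600),interpolation=cv2.INTER_CUBIC))
import pickle;pickle.dump(c,open("pics/w1.c","wb"))
E
```

```text
pos [0.5093 0.1089 0.2306] yaw 71.86 q [ 0.16 -0.03  1.93 -0.    1.24  0.48] F [ 0.4 -0.2  0.8]
go dxyz [ 0.0021 -0.002   0.0006] roll -0.14
```

View pics/w1.png

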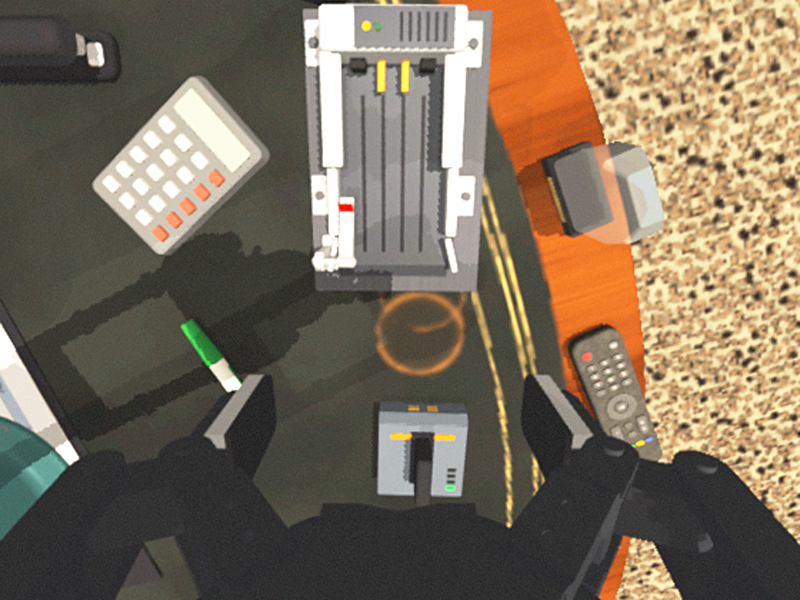

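The wrist view is clear. Plate mouth corners are at (317,291) and (478,291), contact tips at (382,92) and (405,92), lip inner edges at x of about 342 and 443, and the catch's red tab at (345,207). The pack is at (423,450) with its stripe towards the mouth. Next I'll work these into positions.

```bash
python3 - <<'E'
from h import *
import pickle
c=pickle.load(open("pics/w1.c","rb"));z=np.load("pics/w1.npz");im,P=z["im"],z["P"]
s=.7
def w(px,zz): return ray((np.array(px,float)+.5)*s-.5,c,zz)[:,:2]
pl=w([(317,291),(478,291),(303,8),(492,10)],.003);print("plate",pl.round(4),np.linalg.norm(pl[0]-pl[1]),np.linalg.norm(pl[0]-pl[2]))
e1=pl[2]-pl[0];e2=pl[3]-pl[1];e3=pl[0]-pl[1]
print("ang",[np.degrees(np.arctan2(e[1],e[0])) for e in(e1,e2)],np.degrees(np.arctan2(e3[1],e3[0]))-90)
# edge profiles
g=cv2.cvtColor(im,cv2.COLOR_BGR2GRAY).astype(float)
def edge(r,c0,c1,sign):
    d=np.convolve(g[r,c0:c1],[.5,0,-.5],"same")*sign;d[0]=d[-1]=0;i=int(d.argmax())
    a,b,e=d[i-1:i+2];return c0+i+.5*(a-e)/(a-2*b+e)
rows=range(45,112,4)
L=w([((edge(r,232,252,-1)+.5)/s-.5,(r+.5)/s-.5) for r in rows],.042)
Rr=w([((edge(r,300,320,1)+.5)/s-.5,(r+.5)/s-.5) for r in rows],.042)
rows2=range(110,198,4)
PL=w([((edge(r,208,222,1)+.5)/s-.5,(r+.5)/s-.5) for r in range(20,198,6)],.003)
PR=w([((edge(r,330,350,-1)+.5)/s-.5,(r+.5)/s-.5) for r in range(20,198,6)],.003)
for n,Q in(("lipL",L),("lipR",Rr),("plL",PL),("plR",PR)):
    f=cv2.fitLine((Q*1000).astype(np.float32),cv2.DIST_HUBER,0,.1,.1).ravel();f=f if f[1]>0 else f*[-1,-1,1,1]
    n0=np.array([-f[1],f[0]]);print(n,"ang",np.degrees(np.arctan2(f[1],f[0])).round(2),"at y=187: x",(f[2]+(187-f[3])*f[0]/f[1]).round(2),"resid",np.abs((Q*1000-f[2:])@n0).mean().round(2))
print("contacts",w([(382,92),(405,92)],.026).round(4),"grooves",w([(363,250),(383,250),(402,250),(422,250)],.008).round(4))
print("housing front", w([(340,52),(450,52)],.045).round(4))
for n,(r0,r1,c0,c1),(lo,hi) in [("packtop",(270,355,255,335),(.022,.034)),("rib",(270,355,255,335),(.058,.075)),("catch/left",(125,195,220,262),(.04,.09))]:
    Q=P[r0:r1,c0:c1].reshape(-1,3);Q=Q[(Q[:,2]>lo)&(Q[:,2]<hi)];print(n,len(Q),Q.mean(0).round(4),cv2.minAreaRect((Q[:,:2]*1000).astype(np.float32)))
pk=w([(379,412),(466,412),(378,495),(466,497)],.028);print("pack px",pk.round(4),"stripe",w([(390,437),(455,437)],.028).round(4),"rib",w([(423,432)],.066))
E
```

```text
plate [[0.4297 0.1044]
 [0.5684 0.0589]
 [0.5007 0.3177]
 [0.6376 0.2713]] 0.14606218739940974 0.22478364012556973
ang [np.float64(71.58832056618479), np.float64(71.97357374993963)] 71.82529429700361
lipL ang 71.12 at y=187: x 490.8 resid 0.05
lipR ang 71.58 at y=187: x 568.15 resid 0.07
plL ang 71.19 at y=187: x 455.96 resid 0.29
plR ang 71.68 at y=187: x 608.87 resid 2.65
contacts [[0.5385 0.2384]
 [0.5548 0.233 ]] grooves [[0.4826 0.1274]
 [0.4991 0.122 ]
 [0.5148 0.1169]
 [0.5313 0.1115]]
housing front [[0.5187 0.2686]
 [0.5911 0.2448]]
packtop 2895 [ 0.4716 -0.0718  0.0279] ((470.334228515625, -77.22752380371094), (90.07164764404297, 84.15815734863281), 70.3949203491211)
rib 394 [ 0.4714 -0.0729  0.0651] ((470.6818542480469, -76.17445373535156), (49.480812072753906, 15.052103996276855), 69.67134094238281)
catch/left 423 [0.469  0.1388 0.0451] ((468.38616943359375, 149.6358184814453), (48.27631378173828, 31.433460235595703), 75.50801086425781)
pack px [[ 0.4486 -0.0171]
 [ 0.5253 -0.0423]
 [ 0.4167 -0.1065]
 [ 0.4996 -0.1364]] stripe [[ 0.4497 -0.0459]
 [ 0.5082 -0.0652]] rib [[ 0.48664281 -0.02504648]]
```

```bash
python3 -c "
from h import *
togo(.4707,-.0763,.10,70)"
```

```text
pos [0.5105 0.1091 0.2325] yaw 71.86 q [ 0.16 -0.03  1.93  0.    1.24  0.48] F [ 0.1 -1.1  0.6]
go dxyz [-0.1886  0.0197  0.1324] roll 1.86
```

step_arm:
  commands:
    - {"fingers": -1,"dx": -0.05,"dy": 0.005,"dz": 0.03,"roll": 0.5}
    - {"fingers": -1,"dx": -0.1,"dy": 0.01,"dz": 0.065,"roll": 1}
    - {"fingers": -1,"dx": -0.15,"dy": 0.015,"dz": 0.1,"roll": 1.5}
    - {"fingers": -1,"dx": -0.188,"dy": 0.02,"dz": 0.13,"roll": 1.9}
    - {"fingers": -1,"dx": -0.188,"dy": 0.02,"dz": 0.13,"roll": 1.9}
    - {"fingers": -1,"dx": -0.188,"dy": 0.02,"dz": 0.13,"roll": 1.9}

```text
time: 4.28
tool_pos: [0.4727, -0.0762, 0.1037]
tcp_rot: [2.572, 1.798, 0.005]
wrist_force: [-0.4, -0.6, -0.0]
width: 1.0
grip_force: 0.0
```

```bash
python3 - <<'E'
from h import *
for _ in range(3): togo(.4707,-.0763,.038,70); im,d,c=grab("wrist")
cv2.imwrite("pics/w2.png",im);P=pts(d,c)
Q=P.reshape(-1,3);m=(abs(Q[:,0]-.47)<.06)&(abs(Q[:,1]+.076)<.06)
T=Q[m&(Q[:,2]>.022)&(Q[:,2]<.034)];print(len(T),cv2.minAreaRect((T[:,:2]*1000).astype(np.float32)))
R=Q[m&(Q[:,2]>.06)&(Q[:,2]<.07)&(abs(Q[:,0]-.47)<.04)&(abs(Q[:,1]+.076)<.04)];print(len(R),cv2.minAreaRect((R[:,:2]*1000).astype(np.float32)))
E
```

```text
pos [ 0.4727 -0.0762  0.1037] yaw 69.91 q [-0.21  0.01  2.14  0.    0.98  0.14] F [-0.4 -0.6 -0. ]
go dxyz [-0.0008 -0.0021  0.0657] roll -0.09
pos [ 0.4729 -0.0758  0.1038] yaw 69.97 q [-0.21  0.01  2.14  0.    0.98  0.14] F [ 0.4  1.  -0.2]
go dxyz [-0.0013 -0.0022  0.0658] roll -0.03
pos [ 0.4728 -0.0755  0.1037] yaw 70.02 q [-0.21  0.01  2.14  0.    0.98  0.14] F [-0.4 -0.5 -0.2]
go dxyz [-0.0015 -0.002   0.0657] roll 0.02
9728 ((470.3000183105469, -76.92445373535156), (88.7822265625, 84.22457122802734), 69.99749755859375)
1456 ((470.4442443847656, -75.8726577758789), (49.43735885620117, 14.627856254577637), 69.1279525756836)
```

View pics/w2.png

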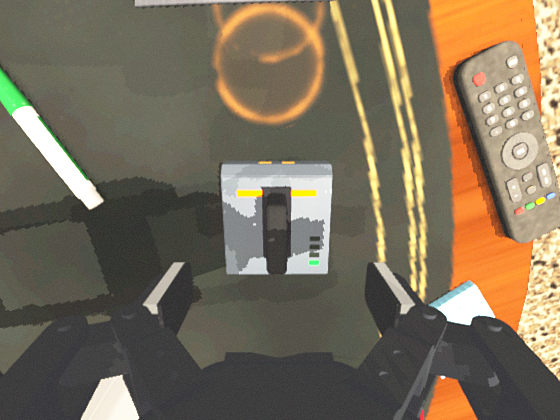

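The rib is at (275,230), centred between the open fingers and aligned with them. I'll descend and grip.

step_arm:
  commands:
    - {"fingers": -1,"dx": -0.001,"dy": -0.002,"dz": 0.03,"roll": 0}
    - {"fingers": -1,"dx": -0.001,"dy": -0.002,"dz": 0.055,"roll": 0}
    - {"fingers": -1,"dx": -0.001,"dy": -0.002,"dz": 0.0655,"roll": 0}
    - {"fingers": -1,"dx": -0.001,"dy": -0.002,"dz": 0.0655,"roll": 0}
    - {"fingers": 0,"dx": -0.001,"dy": -0.002,"dz": 0.0655,"roll": 0}
    - {"fingers": 0.5,"dx": -0.001,"dy": -0.002,"dz": 0.0655,"roll": 0}
    - {"fingers": 1,"dx": -0.001,"dy": -0.002,"dz": 0.0655,"roll": 0}
    - {"fingers": 1,"dx": -0.001,"dy": -0.002,"dz": 0.0655,"roll": 0}
  squeeze: 45

```text
time: 5.42
tool_pos: [0.4689, -0.0764, 0.0364]
tcp_rot: [2.573, 1.8, 0.002]
wrist_force: [-3.8, 1.6, 2.6]
width: 0.152
grip_force: 44.3
```

step_arm:
  commands:
    - {"fingers": 1,"dx": 0,"dy": 0,"dz": 0,"roll": 0}
    - {"fingers": 1,"dx": 0,"dy": 0,"dz": 0,"roll": 0}
    - {"fingers": 1,"dx": 0,"dy": 0,"dz": 0,"roll": 0}
    - {"fingers": 1,"dx": 0,"dy": 0,"dz": 0,"roll": 0}

```text
time: 5.92
tool_pos: [0.469, -0.0764, 0.0364]
tcp_rot: [2.573, 1.8, 0.002]
wrist_force: [1.3, -0.4, 5.8]
width: 0.156
grip_force: 44.9
```

```bash
python3 - <<'E'
from h import *
s=read_state();print(s["width"],s["grip_force"])
# target pack origin at mouth start, x=-170 from home (0.5361,0.2044)
e=np.array([np.cos(np.radians(71.4)),np.sin(np.radians(71.4))]);h=np.array([.5361,.2044])
p=h-.175*e;print(p);togo(p[0],p[1],.058,71.4)
E
```

```text
0.15558689551233434 44.90941286087036
[0.48028212 0.03854053]
pos [ 0.469  -0.0764  0.0364] yaw 69.96 q [-0.21  0.1   2.2  -0.    0.84  0.14] F [ 1.3 -0.4  5.8]
go dxyz [ 0.1119 -0.0288 -0.0216] roll -1.44
```

step_arm:
  commands:
    - {"fingers": 1,"dx": 0,"dy": 0,"dz": -0.015,"roll": 0}
    - {"fingers": 1,"dx": 0,"dy": 0,"dz": -0.03,"roll": 0}
    - {"fingers": 1,"dx": 0.03,"dy": -0.009,"dz": -0.03,"roll": -0.5}
    - {"fingers": 1,"dx": 0.07,"dy": -0.019,"dz": -0.03,"roll": -1}
    - {"fingers": 1,"dx": 0.1,"dy": -0.026,"dz": -0.03,"roll": -1.4}
    - {"fingers": 1,"dx": 0.112,"dy": -0.029,"dz": -0.03,"roll": -1.4}
    - {"fingers": 1,"dx": 0.112,"dy": -0.029,"dz": -0.03,"roll": -1.4}
    - {"fingers": 1,"dx": 0.112,"dy": -0.029,"dz": -0.03,"roll": -1.4}

```text
time: 6.92
tool_pos: [0.479, 0.0383, 0.0658]
tcp_rot: [2.552, 1.832, -0.001]
wrist_force: [-0.6, 1.0, -3.0]
width: 0.161
grip_force: 44.3
```

```bash
python3 - <<'E'
from h import *
import pickle
togo(.48028,.03854,.0664,71.4)
im,d,c=grab("wrist");togo(.48028,.03854,.0664,71.4)
np.savez("pics/w3",im=im,d=d,P=pts(d,c));cv2.imwrite("pics/w3.png",cv2.resize(im,(800,600),interpolation=cv2.INTER_CUBIC))
pickle.dump(c,open("pics/w3.c","wb"))
E
```

```text
pos [0.479  0.0383 0.0658] yaw 71.35 q [ 0.03  0.07  2.17 -0.    0.91  0.35] F [-0.6  1.  -3. ]
go dxyz [ 0.0006  0.0011 -0.0006] roll -0.05
pos [0.4791 0.0382 0.0658] yaw 71.32 q [ 0.03  0.07  2.17 -0.    0.91  0.35] F [-0.6 -0.1 -3.5]
go dxyz [ 0.0007  0.001  -0.0006] roll -0.08
```

View pics/w3.png

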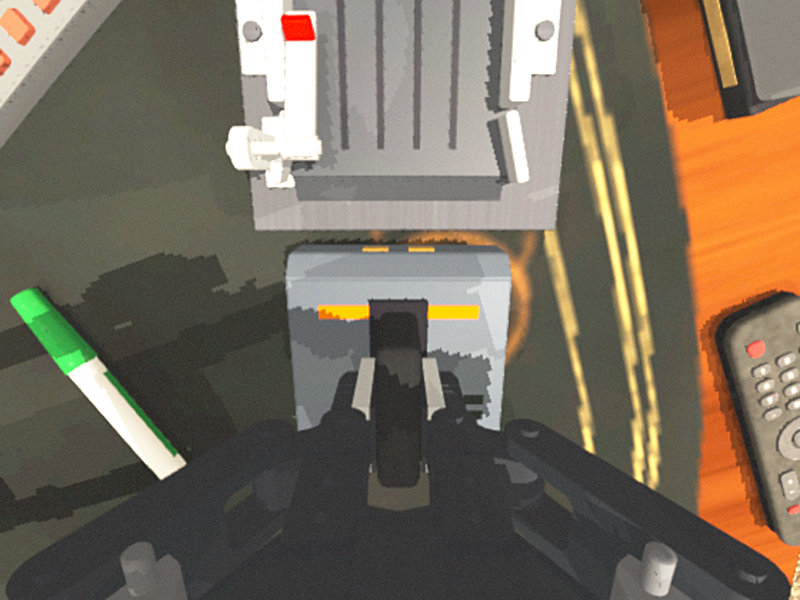

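Pack and tray look nearly aligned: groove midpoint is about x=398.5 at row 145, and pack pads and stripe are centred at about 399. I'll quantify this from the same image.

```bash
python3 - <<'E'
from h import *
import pickle
c=pickle.load(open("pics/w3.c","rb"));im=np.load("pics/w3.npz")["im"];s=.7
w=lambda px,zz: ray((np.array(px,float)+.5)*s-.5,c,zz)[:,:2]*1000
g=cv2.cvtColor(im,cv2.COLOR_BGR2GRAY).astype(float)
def dark(r,cs): # groove minima, 3-pt parabola after smoothing
    o=[]
    G=cv2.GaussianBlur(g,(1,5),1)
    for c0 in cs:
        a=G[r,int(c0)-6:int(c0)+7];i=np.clip(a.argmin(),1,11);p=np.polyfit([-1,0,1],a[i-1:i+2],2);o.append(int(c0)-6+i-p[1]/2/p[0])
    return np.array(o)
M=[]
top=np.array([341,377,416,457])*s; bot=np.array([345,381,416,452])*s
for r in range(12,100,8):
    t=(r-10)/(101-10);x=dark(r,top*(1-t)+bot*t)
    W=ray(np.c_[x,np.full(4,r)],c,.008)[:,:2]*1000;M.append(W.mean(0))
M=np.array(M);f=cv2.fitLine(M.astype(np.float32),cv2.DIST_HUBER,0,.1,.1).ravel();f=f if f[1]>0 else f*[-1,-1,1,1]
n=np.array([-f[1],f[0]]);print("tray axis ang",np.degrees(np.arctan2(f[1],f[0])),"resid",((M-f[2:])@n).round(2))
zp=.0294
for nm,px,zz in(("front edge",[(287,258),(511,258)],zp+.02),("stripe",[(318,312),(479,312)],zp+.028),("pads",[(363,250),(435,250)],zp+.02),("sides",[(290,360),(507,360)],zp+.028)):
    W=w(px,zz);m=W.mean(0);d=W[0]-W[1];print(nm,m.round(1),"lateral(+y=catch side) from axis",((m-f[2:])@n).round(2),"width",np.linalg.norm(d).round(1),"ang",(np.degrees(np.arctan2(d[1],d[0]))-90).round(2))
e=f[:2]
for nm,px in(("plate front",[(255,230),(556,230)]),):print(nm,(w(px,.003).mean(0)).round(1))
t=read_state()["tool_pos"][:2]*1000;print("tcp lateral",(t-f[2:])@n)
E
```

```text
tray axis ang 71.96904 resid [-0.15  0.    0.17  0.21 -0.06 -0.47  0.16  0.27  0.1  -0.11 -0.02]
front edge [492.8  79.2] lateral(+y=catch side) from axis 0.52 width 85.2 ang 71.29
stripe [486.5  61.3] lateral(+y=catch side) from axis 0.94 width 60.4 ang 71.29
pads [493.7  82.1] lateral(+y=catch side) from axis 0.49 width 27.2 ang 71.29
sides [480.2  42.7] lateral(+y=catch side) from axis 1.16 width 84.5 ang 71.28
plate front [497.4  82.5]
tcp lateral 0.826226562436715
```

step_arm:
  commands:
    - {"fingers": 1,"dx": 0,"dy": 0.0007,"dz": 0.01,"roll": -0.4}
    - {"fingers": 1,"dx": 0,"dy": 0.0007,"dz": 0.0195,"roll": -0.4}
    - {"fingers": 1,"dx": 0,"dy": 0.0007,"dz": 0.0195,"roll": -0.4}
    - {"fingers": 1,"dx": 0,"dy": 0.0007,"dz": 0.0195,"roll": -0.4}

```text
time: 7.48
tool_pos: [0.4798, 0.0387, 0.046]
tcp_rot: [-2.545, -1.841, 0.001]
wrist_force: [-0.5, 0.8, -2.4]
width: 0.158
grip_force: 44.3
```

```bash
python3 -c "
from h import *
togo(.48028,.03854,.0455,71.7)"
```

```text
pos [0.4798 0.0387 0.046 ] yaw 71.75 q [0.03 0.1  2.18 0.   0.87 0.35] F [-0.5  0.8 -2.4]
go dxyz [0.     0.0005 0.0005] roll 0.05
```

step_arm:
  commands:
    - {"fingers": 1,"dx": 0.008,"dy": 0,"dz": 0.0005,"roll": 0}
    - {"fingers": 1,"dx": 0.016,"dy": 0,"dz": 0.0005,"roll": 0}
    - {"fingers": 1,"dx": 0.024,"dy": 0,"dz": 0.0005,"roll": 0}
    - {"fingers": 1,"dx": 0.032,"dy": 0,"dz": 0.0005,"roll": 0}
    - {"fingers": 1,"dx": 0.038,"dy": 0,"dz": 0.0005,"roll": 0}
    - {"fingers": 1,"dx": 0.044,"dy": 0,"dz": 0.0005,"roll": 0}
    - {"fingers": 1,"dx": 0.05,"dy": 0,"dz": 0.0005,"roll": 0}
    - {"fingers": 1,"dx": 0.05,"dy": 0,"dz": 0.0005,"roll": 0}

```text
time: 8.48
tool_pos: [0.4958, 0.0866, 0.0458]
tcp_rot: [2.545, 1.842, 0.0]
wrist_force: [0.5, -0.9, -3.3]
width: 0.157
grip_force: 44.3
```

step_arm:
  commands:
    - {"fingers": 1,"dx": 0.004,"dy": 0,"dz": 0,"roll": 0}
    - {"fingers": 1,"dx": 0.008,"dy": 0,"dz": 0,"roll": 0}
    - {"fingers": 1,"dx": 0.012,"dy": 0,"dz": 0,"roll": 0}
    - {"fingers": 1,"dx": 0.012,"dy": 0,"dz": 0,"roll": 0}

```text
time: 8.98
tool_pos: [0.4994, 0.098, 0.0457]
tcp_rot: [-2.545, -1.842, -0.0]
wrist_force: [-0.4, 0.6, -3.9]
width: 0.154
grip_force: 44.2
```

```bash
python3 - <<'E'
from h import *
import pickle
im,d,c=grab("wrist");togo(.5361,.2044,.0455,71.7)
np.savez("pics/w4",im=im,d=d,P=pts(d,c));cv2.imwrite("pics/w4.png",cv2.resize(im,(800,600),interpolation=cv2.INTER_CUBIC))
pickle.dump(c,open("pics/w4.c","wb"))
E
```

```text
pos [0.4993 0.0979 0.0457] yaw 71.78 q [0.14 0.15 2.12 0.   0.87 0.46] F [-0.   0.3 -4.1]
go dxyz [0.1127 0.0016 0.0002] roll 0.08
```

View pics/w4.png

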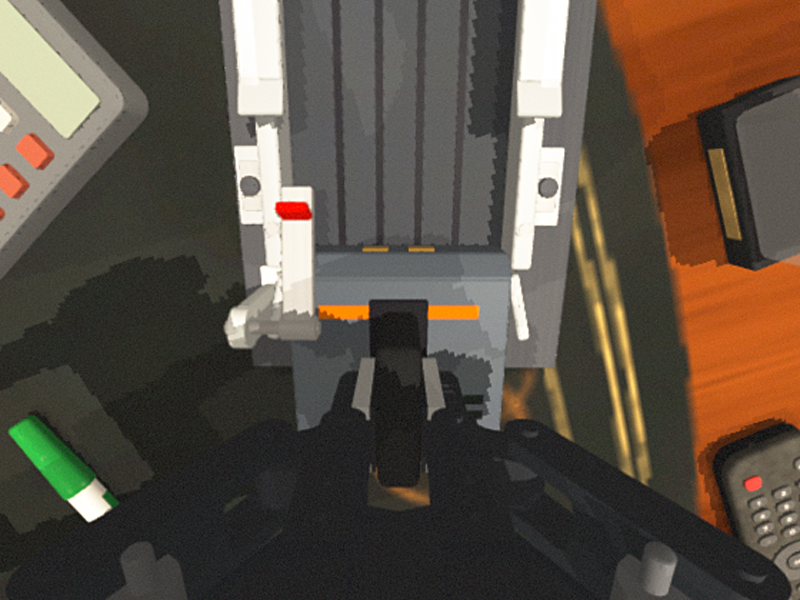

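The pack's front is in the mouth: front edge at row 250, right edge at 508 against a wall at 513, and the groove midline at about 399 matches the pack. The catch end is just ahead of the bevel. I'll check gripper clearance over the catch from depth, then go on.

```bash
python3 - <<'E'
from h import *
P=np.load("pics/w4.npz")["P"];s=read_state()
R=Ro.from_rotvec(s["tcp_rot"]).as_matrix();T=(P-s["tool_pos"])@R*1000
v,u=np.mgrid[:420,:560]
ok=(v>290)&(P[...,2]>.03)&(abs(T[...,0])<60)&(abs(T[...,1])<60)
for a in range(-60,60,10):
    m=ok&(T[...,1]>=a)&(T[...,1]<a+10)
    if m.sum()>20:print("tool y",a,"lowest z above TCP",np.percentile(-T[...,2][m],2).round(0), "x",np.percentile(T[...,0][m],[2,98]).round(0))
C=P[120:250,155:226].reshape(-1,3);C=C[C[:,2]>.03];print("catch/hinge max z",np.percentile(C[:,2],[50,99]))
E
```

```text
tool y -60 lowest z above TCP 71.0 x [ 7. 14.]
tool y -50 lowest z above TCP 55.0 x [-9. 13.]
tool y -40 lowest z above TCP -8.0 x [-21.  13.]
tool y -30 lowest z above TCP 43.0 x [-6. 17.]
tool y -20 lowest z above TCP 46.0 x [12. 21.]
tool y -10 lowest z above TCP 28.0 x [-20.  20.]
tool y 0 lowest z above TCP 28.0 x [-19.  20.]
tool y 10 lowest z above TCP 46.0 x [12. 21.]
tool y 20 lowest z above TCP 43.0 x [-9. 12.]
tool y 30 lowest z above TCP -8.0 x [-21.  13.]
tool y 40 lowest z above TCP 57.0 x [-9. 13.]
tool y 50 lowest z above TCP 73.0 x [ 8. 14.]
catch/hinge max z [0.04247923 0.05216386]
```

step_arm:
  commands:
    - {"fingers": 1,"dx": 0.005,"dy": 0,"dz": 0,"roll": 0}
    - {"fingers": 1,"dx": 0.01,"dy": 0,"dz": 0,"roll": 0}
    - {"fingers": 1,"dx": 0.015,"dy": 0,"dz": 0,"roll": 0}
    - {"fingers": 1,"dx": 0.015,"dy": 0,"dz": 0,"roll": 0}

```text
time: 9.52
tool_pos: [0.5044, 0.1125, 0.0459]
tcp_rot: [2.545, 1.842, 0.001]
wrist_force: [1.1, -1.0, -3.5]
width: 0.152
grip_force: 44.3
```

step_arm:
  commands:
    - {"fingers": 1,"dx": 0.005,"dy": 0,"dz": 0,"roll": 0}
    - {"fingers": 1,"dx": 0.01,"dy": 0,"dz": 0,"roll": 0}
    - {"fingers": 1,"dx": 0.015,"dy": 0,"dz": 0,"roll": 0}
    - {"fingers": 1,"dx": 0.02,"dy": 0,"dz": 0,"roll": 0}
    - {"fingers": 1,"dx": 0.025,"dy": 0,"dz": 0,"roll": 0}
    - {"fingers": 1,"dx": 0.03,"dy": 0,"dz": 0,"roll": 0}
    - {"fingers": 1,"dx": 0.03,"dy": 0,"dz": 0,"roll": 0}

```text
time: 10.4
tool_pos: [0.5137, 0.1409, 0.0459]
tcp_rot: [2.545, 1.842, 0.001]
wrist_force: [0.0, -0.4, -3.7]
width: 0.152
grip_force: 44.3
```

```bash
python3 - <<'E'
from h import *
im,d,c=grab("wrist");togo(.5361,.2044,.0455,71.7)
cv2.imwrite("pics/w5.png",cv2.resize(im,(800,600),interpolation=cv2.INTER_CUBIC))
E
```

```text
pos [0.5135 0.1406 0.0458] yaw 71.79 q [ 0.22  0.19  2.07 -0.    0.88  0.54] F [ 0.8  1.1 -2.8]
go dxyz [0.0676 0.0015 0.0003] roll 0.09
```

View pics/w5.png

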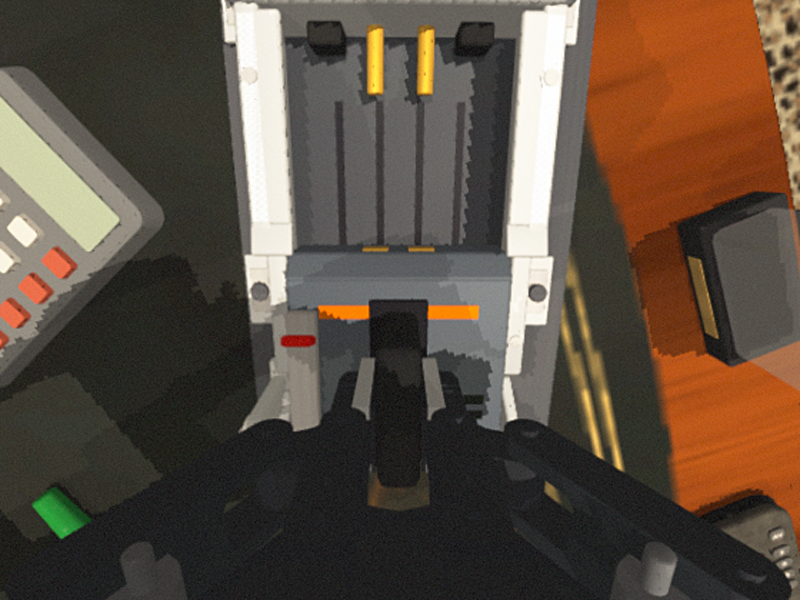

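The catch's red tab at (298,341) now rides on the pack. The contacts are centred at x=401 and the pack at 399, so alignment is good. The lips start right at the pack's front, so I'll lower onto the floor about 1 mm while checking force.

step_arm:
  commands:
    - {"fingers": 1,"dx": 0,"dy": 0.0005,"dz": 0.0005,"roll": 0}
    - {"fingers": 1,"dx": 0,"dy": 0.0005,"dz": 0.001,"roll": 0}
    - {"fingers": 1,"dx": 0,"dy": 0.0005,"dz": 0.001,"roll": 0}

```text
time: 10.82
tool_pos: [0.5138, 0.1401, 0.0447]
tcp_rot: [2.546, 1.841, -0.0]
wrist_force: [-0.7, -0.6, -3.3]
width: 0.154
grip_force: 44.3
```

step_arm:
  commands:
    - {"fingers": 1,"dx": 0.004,"dy": 0,"dz": 0,"roll": 0}
    - {"fingers": 1,"dx": 0.008,"dy": 0,"dz": 0,"roll": 0}
    - {"fingers": 1,"dx": 0.012,"dy": 0,"dz": 0,"roll": 0}
    - {"fingers": 1,"dx": 0.012,"dy": 0,"dz": 0,"roll": 0}

```text
time: 11.32
tool_pos: [0.5179, 0.1521, 0.0448]
tcp_rot: [2.545, 1.842, 0.001]
wrist_force: [-0.9, 0.7, -3.7]
width: 0.153
grip_force: 44.3
```

step_arm:
  commands:
    - {"fingers": 1,"dx": 0.006,"dy": 0,"dz": 0,"roll": 0}
    - {"fingers": 1,"dx": 0.012,"dy": 0,"dz": 0,"roll": 0}
    - {"fingers": 1,"dx": 0.018,"dy": 0,"dz": 0,"roll": 0}
    - {"fingers": 1,"dx": 0.024,"dy": 0,"dz": 0,"roll": 0}
    - {"fingers": 1,"dx": 0.03,"dy": 0,"dz": 0,"roll": 0}
    - {"fingers": 1,"dx": 0.034,"dy": 0,"dz": 0,"roll": 0}
    - {"fingers": 1,"dx": 0.034,"dy": 0,"dz": 0,"roll": 0}

```text
time: 12.2
tool_pos: [0.5284, 0.1843, 0.0448]
tcp_rot: [2.545, 1.842, 0.0]
wrist_force: [0.8, 0.7, -4.9]
width: 0.155
grip_force: 44.3
```

```bash
python3 - <<'E'
from h import *
for _ in range(4): im,d,c=grab("wrist");togo(.5361,.2044,.0455,71.7)
cv2.imwrite("pics/w6.png",im)
E
```

```text
pos [0.5283 0.1841 0.0448] yaw 71.78 q [ 0.29  0.24  2.02 -0.    0.89  0.61] F [ 0.1  0.8 -3.8]
go dxyz [ 0.0217  0.001  -0.0007] roll 0.08
pos [0.5282 0.184  0.0448] yaw 71.77 q [ 0.29  0.24  2.02 -0.    0.89  0.61] F [ 0.6 -0.4 -3.9]
go dxyz [ 0.0219  0.0011 -0.0008] roll 0.07
pos [0.5282 0.1839 0.0447] yaw 71.76 q [ 0.29  0.24  2.02 -0.    0.89  0.61] F [ 0.   0.  -3.3]
go dxyz [ 0.022   0.0011 -0.0008] roll 0.06
pos [0.5282 0.1838 0.0447] yaw 71.76 q [ 0.29  0.24  2.02 -0.    0.89  0.61] F [-0.5 -0.  -3.6]
go dxyz [ 0.022   0.0011 -0.0008] roll 0.06
```

step_arm:
  commands:
    - {"fingers": 1,"dx": 0.003,"dy": 0,"dz": 0,"roll": 0}
    - {"fingers": 1,"dx": 0.006,"dy": 0,"dz": 0,"roll": 0}
    - {"fingers": 1,"dx": 0.009,"dy": 0,"dz": 0,"roll": 0}
    - {"fingers": 1,"dx": 0.009,"dy": 0,"dz": 0,"roll": 0}

```text
time: 12.9
tool_pos: [0.5313, 0.1928, 0.0448]
tcp_rot: [2.545, 1.842, 0.0]
wrist_force: [0.7, 0.6, -3.2]
width: 0.152
grip_force: 44.3
```

step_arm:
  commands:
    - {"fingers": 1,"dx": 0.0015,"dy": 0,"dz": 0,"roll": 0}
    - {"fingers": 1,"dx": 0.003,"dy": 0,"dz": 0,"roll": 0}
    - {"fingers": 1,"dx": 0.003,"dy": 0,"dz": 0,"roll": 0}
    - {"fingers": 1,"dx": 0.003,"dy": 0,"dz": 0,"roll": 0}

```text
time: 13.4
tool_pos: [0.5319, 0.1951, 0.0447]
tcp_rot: [2.545, 1.841, -0.001]
wrist_force: [-0.7, -1.5, -2.0]
width: 0.157
grip_force: 44.4
```

step_arm:
  commands:
    - {"fingers": 1,"dx": 0.0015,"dy": 0,"dz": 0,"roll": 0}
    - {"fingers": 1,"dx": 0.003,"dy": 0,"dz": 0,"roll": 0}
    - {"fingers": 1,"dx": 0.003,"dy": 0,"dz": 0,"roll": 0}
    - {"fingers": 1,"dx": 0.003,"dy": 0,"dz": 0,"roll": 0}

```text
time: 13.9
tool_pos: [0.5328, 0.1981, 0.0446]
tcp_rot: [-2.545, -1.841, 0.001]
wrist_force: [-1.1, -3.8, -2.6]
width: 0.154
grip_force: 44.4
```

Contact felt: the along-axis force is now about -4 N. I'll keep advancing gently.

step_arm:
  commands:
    - {"fingers": 1,"dx": 0.0015,"dy": 0,"dz": 0,"roll": 0}
    - {"fingers": 1,"dx": 0.003,"dy": 0,"dz": 0,"roll": 0}
    - {"fingers": 1,"dx": 0.003,"dy": 0,"dz": 0,"roll": 0}
    - {"fingers": 1,"dx": 0.003,"dy": 0,"dz": 0,"roll": 0}

```text
time: 14.4
tool_pos: [0.5338, 0.201, 0.0446]
tcp_rot: [-2.545, -1.841, 0.001]
wrist_force: [-1.1, -4.3, -2.2]
width: 0.154
grip_force: 44.3
```

step_arm:
  commands:
    - {"fingers": 1,"dx": 0.001,"dy": 0,"dz": 0,"roll": 0}
    - {"fingers": 1,"dx": 0.002,"dy": 0,"dz": 0,"roll": 0}
    - {"fingers": 1,"dx": 0.002,"dy": 0,"dz": 0,"roll": 0}
    - {"fingers": 1,"dx": 0.002,"dy": 0,"dz": 0,"roll": 0}

```text
time: 14.9
tool_pos: [0.5344, 0.2028, 0.0447]
tcp_rot: [2.545, 1.841, -0.001]
wrist_force: [0.1, -5.8, -3.1]
width: 0.16
grip_force: 44.3
```

```bash
python3 - <<'E'
from h import *
for _ in range(4): im,d,c=grab("wrist");togo(.5361,.2044,.0455,71.7)
cv2.imwrite("pics/w7.png",im)
for n in("top","scene"):
    im,d,c=grab(n);cv2.imwrite(f"pics/{n}7.png",im)
E
```

```text
pos [0.5344 0.2028 0.0447] yaw 71.77 q [ 0.32  0.26  1.99 -0.    0.9   0.64] F [-1.  -4.6 -2.9]
go dxyz [ 0.002   0.0011 -0.0008] roll 0.07
pos [0.5344 0.2028 0.0447] yaw 71.77 q [ 0.32  0.26  1.99 -0.    0.9   0.64] F [-1.  -5.1 -3.5]
go dxyz [ 0.002   0.0011 -0.0008] roll 0.07
pos [0.5344 0.2028 0.0447] yaw 71.77 q [ 0.32  0.26  1.99 -0.    0.9   0.64] F [-2.  -5.2 -2.4]
go dxyz [ 0.002   0.0011 -0.0008] roll 0.07
pos [0.5344 0.2028 0.0447] yaw 71.77 q [ 0.32  0.26  1.99 -0.    0.9   0.64] F [-1.8 -5.6 -3. ]
go dxyz [ 0.002   0.0011 -0.0008] roll 0.07
```

step_arm:
  commands:
    - {"fingers": 1,"dx": 0.001,"dy": 0,"dz": 0,"roll": 0}
    - {"fingers": 1,"dx": 0.002,"dy": 0,"dz": 0,"roll": 0}
    - {"fingers": 1,"dx": 0.002,"dy": 0,"dz": 0,"roll": 0}
    - {"fingers": 1,"dx": 0.002,"dy": 0,"dz": 0,"roll": 0}

```text
time: 15.7
tool_pos: [0.535, 0.2046, 0.0447]
tcp_rot: [2.545, 1.841, -0.001]
wrist_force: [-1.1, -5.5, -2.6]
width: 0.152
grip_force: 44.4
```

```bash
cat >> h.py <<'E'
def red(n,im=None):
    if im is None: im,d,c=grab(n)
    else: c=calibration(n)
    M=np.array(c["world_to_cam"]);K=np.array(c["intrinsics"])
    p=M@[.492,.158,.045,1];q=(int(K[0,2]+K[0,0]*p[0]/-p[2]),int(K[1,2]-K[1,1]*p[1]/-p[2]))
    x,y=max(q[0]-40,0),max(q[1]-40,0);s=im[y:y+80,x:x+80].astype(int)
    m=(s[...,2]>90)&(s[...,2]>2.2*s[...,1])&(s[...,2]>2.2*s[...,0]);v,u=np.nonzero(m)
    print(n,"exp",q,"red n",len(u),"at",(u.mean()+x).round(1) if len(u) else None,(v.mean()+y).round(1) if len(u) else None)
def F(k=8):
    L=[]
    for _ in range(k): grab("wrist");L.append(read_state()["wrist_force"])
    f=np.mean(L,0);print("F",f.round(2),"along",(f@[.313,.95,0]).round(2))
E
python3 - <<'E'
from h import *
for n in("top","scene"): red(n,cv2.imread(f"pics/{n}.png"));red(n,cv2.imread(f"pics/{n}7.png"));red(n)
F();togo(.5361,.2044,.0455,71.7)
E
```

```text
top exp (246, 207) red n 15 at 242.8 210.5
top exp (246, 207) red n 0 at None None
top exp (246, 207) red n 0 at None None
scene exp (262, 231) red n 35 at 259.1 221.5
scene exp (262, 231) red n 24 at 261.3 221.8
scene exp (262, 231) red n 17 at 260.9 224.7
F [-1.29 -5.44 -2.62] along -5.57
pos [0.535  0.2046 0.0447] yaw 71.77 q [ 0.32  0.26  1.99 -0.    0.9   0.64] F [-1.2 -4.7 -1.9]
go dxyz [ 0.0002  0.0011 -0.0008] roll 0.07
```

step_arm:
  commands:
    - {"fingers": 1,"dx": 0.0005,"dy": 0,"dz": 0,"roll": 0}
    - {"fingers": 1,"dx": 0.001,"dy": 0,"dz": 0,"roll": 0}
    - {"fingers": 1,"dx": 0.001,"dy": 0,"dz": 0,"roll": 0}
    - {"fingers": 1,"dx": 0.001,"dy": 0,"dz": 0,"roll": 0}

```text
time: 16.7
tool_pos: [0.5353, 0.2054, 0.0447]
tcp_rot: [2.545, 1.841, -0.001]
wrist_force: [-1.8, -6.1, -2.0]
width: 0.154
grip_force: 44.4
```

```bash
python3 - <<'E'
from h import *
im,_,_=grab("scene");cv2.imwrite("pics/scene8.png",im);red("scene",im);F();togo(.5361,.2044,.0455,71.7)
E
```

```text
scene exp (262, 231) red n 16 at 257.6 224.4
F [-1.21 -5.96 -2.3 ] along -6.04
pos [0.5353 0.2054 0.0447] yaw 71.77 q [ 0.32  0.26  1.98 -0.    0.9   0.64] F [-1.1 -6.5 -2.3]
go dxyz [-0.0007  0.0011 -0.0008] roll 0.07
```

step_arm:
  commands:
    - {"fingers": 1,"dx": 0.0005,"dy": 0,"dz": 0,"roll": 0}
    - {"fingers": 1,"dx": 0.001,"dy": 0,"dz": 0,"roll": 0}
    - {"fingers": 1,"dx": 0.001,"dy": 0,"dz": 0,"roll": 0}
    - {"fingers": 1,"dx": 0.001,"dy": 0,"dz": 0,"roll": 0}

```text
time: 17.65
tool_pos: [0.5356, 0.2063, 0.0447]
tcp_rot: [2.545, 1.841, -0.002]
wrist_force: [-2.1, -6.1, -0.6]
width: 0.157
grip_force: 44.5
```

```bash
python3 - <<'E'
from h import *
im,_,_=grab("scene");cv2.imwrite("pics/scene9.png",im);red("scene",im);F();togo(.5361,.2044,.0455,71.7)
E
```

```text
scene exp (262, 231) red n 18 at 255.1 226.6
F [-1.51 -6.15 -2.29] along -6.31
pos [0.5355 0.2063 0.0447] yaw 71.77 q [ 0.32  0.26  1.98 -0.    0.9   0.64] F [-1.2 -6.2 -2.1]
go dxyz [-0.0016  0.0011 -0.0008] roll 0.07
```

step_arm:
  commands:
    - {"fingers": 1,"dx": 0.0005,"dy": 0,"dz": 0,"roll": 0}
    - {"fingers": 1,"dx": 0.001,"dy": 0,"dz": 0,"roll": 0}
    - {"fingers": 1,"dx": 0.001,"dy": 0,"dz": 0,"roll": 0}
    - {"fingers": 1,"dx": 0.001,"dy": 0,"dz": 0,"roll": 0}

```text
time: 18.6
tool_pos: [0.5358, 0.2071, 0.0447]
tcp_rot: [2.545, 1.841, -0.002]
wrist_force: [-2.2, -6.1, -2.3]
width: 0.155
grip_force: 44.5
```

```bash
python3 - <<'E'
from h import *
im,_,_=grab("scene");cv2.imwrite("pics/scene10.png",im);red("scene",im);F();togo(.5361,.2044,.0455,71.7)
for n in ("","7","8","9","10"):
    s=cv2.imread(f"pics/scene{n}.png")[195:265,225:300].astype(int);m=(s[...,2]>80)&(s[...,2]>1.8*s[...,1])&(s[...,2]>1.8*s[...,0])
    k,l,st,ce=cv2.connectedComponentsWithStats(m.astype(np.uint8));print(n,[(st[i,4],(ce[i]+[225,195]).round(1).tolist()) for i in range(1,k) if st[i,4]>3])
E
```

```text
scene exp (262, 231) red n 20 at 259.5 225.0
F [-1.34 -6.32 -1.97] along -6.42
pos [0.5358 0.2071 0.0447] yaw 71.77 q [ 0.33  0.26  1.98 -0.    0.9   0.64] F [-1.5 -6.4 -2.6]
go dxyz [-0.0025  0.0011 -0.0008] roll 0.07
 [(np.int32(7), [289.1, 195.9]), (np.int32(5), [280.2, 198.2]), (np.int32(4), [273.5, 199.5]), (np.int32(472), [268.7, 212.0]), (np.int32(4), [294.5, 201.5]), (np.int32(13), [259.6, 235.3])]
7 [(np.int32(8), [271.0, 200.2]), (np.int32(8), [281.4, 198.6]), (np.int32(468), [269.7, 211.5]), (np.int32(10), [259.5, 232.1]), (np.int32(5), [225.2, 236.8])]
8 [(np.int32(8), [282.6, 196.9]), (np.int32(4), [273.2, 199.5]), (np.int32(471), [269.4, 211.6]), (np.int32(4), [294.5, 201.5]), (np.int32(10), [259.5, 232.1])]
9 [(np.int32(6), [287.3, 196.3]), (np.int32(5), [271.6, 199.6]), (np.int32(475), [269.3, 211.7]), (np.int32(10), [259.5, 232.1])]
10 [(np.int32(6), [283.5, 197.2]), (np.int32(5), [272.6, 200.6]), (np.int32(472), [269.4, 211.6]), (np.int32(4), [294.5, 201.5]), (np.int32(12), [260.0, 235.8])]
```

The red tab has dropped from row 232.1 (riding on the pack) to 235.8, against 235.3 when it was down at the start, so the catch has fallen behind the pack. I'll ease back onto the catch and recheck.

step_arm:
  commands:
    - {"fingers": 1,"dx": -0.0005,"dy": 0,"dz": 0.0002,"roll": 0}
    - {"fingers": 1,"dx": -0.001,"dy": 0,"dz": 0.0004,"roll": 0}
    - {"fingers": 1,"dx": -0.0015,"dy": 0,"dz": 0.0004,"roll": 0}
    - {"fingers": 1,"dx": -0.0015,"dy": 0,"dz": 0.0004,"roll": 0}

```text
time: 19.55
tool_pos: [0.5355, 0.206, 0.0446]
tcp_rot: [2.545, 1.841, -0.001]
wrist_force: [-2.1, -5.6, -1.6]
width: 0.155
grip_force: 44.6
```

```bash
cat >> h.py <<'E'
def tab():
    s=grab("scene")[0][224:245,245:275].astype(int);m=(s[...,2]>80)&(s[...,2]>1.8*s[...,1])&(s[...,2]>1.8*s[...,0])
    k,l,st,ce=cv2.connectedComponentsWithStats(m.astype(np.uint8));print("tab",[(st[i,4],(ce[i]+[245,224]).round(1).tolist()) for i in range(1,k) if st[i,4]>3])
E
python3 - <<'E'
from h import *
tab();F();togo(.5361,.2044,.0455,71.7)
E
```

```text
tab [(np.int32(12), [260.0, 235.8])]
F [-2.02 -5.61 -1.14] along -5.96
pos [0.5355 0.2061 0.0446] yaw 71.77 q [ 0.32  0.26  1.98 -0.    0.9   0.64] F [-1.7 -5.4 -1.1]
go dxyz [-0.0014  0.0011 -0.0009] roll 0.07
```

step_arm:
  commands:
    - {"fingers": 1,"dx": -0.0007,"dy": 0,"dz": 0,"roll": 0}
    - {"fingers": 1,"dx": -0.0014,"dy": 0,"dz": 0,"roll": 0}
    - {"fingers": 1,"dx": -0.0014,"dy": 0,"dz": 0,"roll": 0}

```text
time: 20.38
tool_pos: [0.5354, 0.2056, 0.0446]
tcp_rot: [-2.545, -1.84, -0.002]
wrist_force: [-1.2, -1.5, -2.7]
width: 0.153
grip_force: 44.4
```

```bash
python3 - <<'E'
from h import *
tab();F();togo(.5361,.2044,.0455,71.7)
E
```

```text
tab [(np.int32(12), [260.0, 235.8])]
F [-1.32  0.95 -2.61] along 0.49
pos [0.5354 0.2054 0.0445] yaw 71.75 q [0.32 0.26 1.99 0.   0.9  0.64] F [-1.8  2.2 -1.6]
go dxyz [-0.0008  0.001  -0.001 ] roll 0.05
```

The catch now carries the load: the along-axis force dropped to about 0 and the tab is still down. I'll release gently, then lift away.

step_arm:
  commands:
    - {"fingers": 0.6,"dx": 0,"dy": 0,"dz": 0,"roll": 0}
    - {"fingers": 0.3,"dx": 0,"dy": 0,"dz": 0,"roll": 0}
    - {"fingers": 0.1,"dx": 0,"dy": 0,"dz": 0,"roll": 0}
    - {"fingers": 0.1,"dx": 0,"dy": 0,"dz": 0,"roll": 0}
    - {"fingers": 0.1,"dx": 0,"dy": 0,"dz": 0,"roll": 0}

```text
time: 21.45
tool_pos: [0.5353, 0.2049, 0.0445]
tcp_rot: [2.545, 1.841, 0.0]
wrist_force: [0.3, 0.3, 0.0]
width: 0.45
grip_force: 0.0
```

step_arm:
  commands:
    - {"fingers": 0.1,"dx": 0,"dy": 0,"dz": -0.015,"roll": 0}
    - {"fingers": 0.1,"dx": 0,"dy": 0,"dz": -0.04,"roll": 0}
    - {"fingers": 0.1,"dx": 0,"dy": 0,"dz": -0.08,"roll": 0}
    - {"fingers": 0.1,"dx": 0,"dy": 0,"dz": -0.12,"roll": 0}
    - {"fingers": 0.1,"dx": 0,"dy": 0,"dz": -0.16,"roll": 0}
    - {"fingers": 0.1,"dx": 0,"dy": 0,"dz": -0.19,"roll": 0}
    - {"fingers": 0.1,"dx": -0.05,"dy": 0,"dz": -0.2,"roll": 0}
    - {"fingers": 0.1,"dx": -0.05,"dy": 0,"dz": -0.2,"roll": 0}

```text
time: 22.45
tool_pos: [0.5197, 0.1558, 0.2471]
tcp_rot: [2.546, 1.837, 0.005]
wrist_force: [-0.4, 0.2, 0.9]
width: 0.449
grip_force: 0.0
```

```bash
python3 - <<'E'
from h import *
tab();F(2)
im,d,c=grab("wrist");cv2.imwrite("pics/w11.png",cv2.resize(im,(800,600),interpolation=cv2.INTER_CUBIC))
E
```

```text
tab [(np.int32(14), [259.7, 235.4])]
F [ 0.12  0.81 -0.32] along 0.81
```

View pics/w11.png

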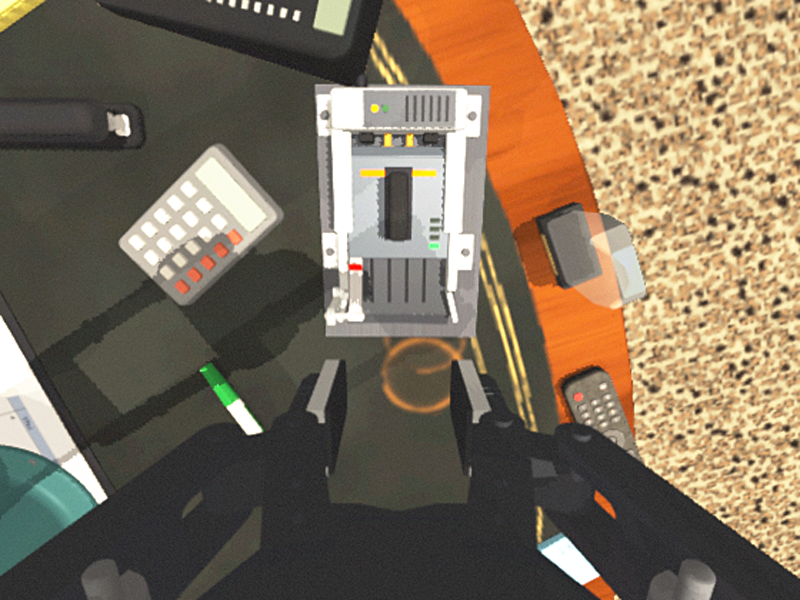

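The pack sits home against the contacts, with its rear edge at row 258. The catch's red tab is down behind it at (355,267), and the gripper is clear.

```bash
python3 -c "
from workcell import finish_job
print(finish_job())"
```

```text
the job is handed in; nothing more can be done
None
```

The pack is home on the contacts with the catch dropped behind it, and the gripper is released and clear. I handed the job in at about 22.5 s of the 72 s limit; no verdict came back.

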